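# Crank the tube-cutting stop to its mark

### The arm

A 7-joint arm with a two-finger parallel gripper is mounted at the origin on the work surface; the furniture and walls round the work are solid. World frame = base frame: x ahead of the robot, y to its left, z up, the work surface at z = 0. Lengths are in m, angles in degrees, forces in N, time in s.
With the tool pointing down it reaches from about 0.425 to 0.95 m from the base axis. Payload 4.7 kg.
Tool frame: the origin (TCP) lies midway between the tips of the shut fingers; the grasp point (between the pads) lies 19 mm behind it (grasp_offset is the distance from the TCP to the grasp point, in m); z points along the fingers, y is the line along which they close (so a half turn about z gives the same grasp; the last joint's range is limited). The gripper opens to 87 mm and grips with 3 to 60 N. Pads are 19 mm wide; open, the fingers measure 117 mm over their backs; the gripper's body (75 mm by 190 mm) begins 51 mm behind the grasp point.
Start: joints at [73.688, 26.849, -2.785, 87.806, 1.381, 65.374, -4.715], TCP at [0.171, -0.653, 0.223] pointing down, gripper open.
Joint ranges: [-148.3, 148.3], [-19.14, 114.17], [-79.39, 73.82], [5.75, 140.21], [-59.74, 239.74], [12.07, 113.84], [-152.46, 152.46]. Speed limits (degrees/s): [147.25, 147.25, 180, 180, 180, 180, 180].

### API

Orientations are given as a 3x3 rotation matrix whose columns are the frame's x, y, z axes.
In Python, from plant import * gives the robot as it stands.
- The arm moves only by the shell command python3 -m handwheel 'ROWS' [FORCE]. ROWS is JSON, one flat list of numbers, 7 for each row, row after row: the turn, a rotation vector about the tool's x, y, z in degrees, then the shift along the tool's x, y, z in cm, then the closure in counts, from 0 (fully open) to 255 (shut). A call has 1 to 12 rows; each row is the pose to reach, as a shift and turn from the pose commanded when the call began, along the tool's axes at that moment; what a row does not reach only later rows make up. A row lasts 1/12 s, in which the tool goes at most 41.7 mm and 7.16 degrees, less where a joint would pass 70% of its speed; a pose out of reach is approached as far as the arm can. A call with a gripper value outside its range is refused whole. The fingers move at their own pace and stop on an object; FORCE is the grip in N (left out, the last holds). Time passes only in rows, so rows that repeat a pose let the fingers close. It gives the time, the measured TCP pose, the force, the opening and the grip force at its end, in the units of the state.
- get_state(): the state, without advancing time (a new reading comes with each control period).
- grab_frame(name): name is "side" or "top"; returns a dict with "image" (480x640x3 uint8, red, green, blue), "range_z" (480x640 float32, m along the optical axis (not along the pixel's ray), 0 where there is no reading), "fx", "fy", "cx", "cy" (pixels), "origin" and "attitude" of the camera in the world. Camera axes: x right, y up, looking along -z (the intrinsics and any distortion apply to the point x, -y, -z); pixel columns grow to the right and rows downward; lengths in m; the calibration is good to about 2 mm. A picture is of the moment at which its call begins.
- hand_in(): hands the job in; it is judged then, once.
The state is a dict: "time_s": time; "joint_positions": joint angles; "qvel": joint speeds; "tau": joint torques, N m; "position": TCP position; "orientation": TCP orientation; "force": force on the tool from outside, world axes, zero at the start; "moment": the same for the moment, N m; "opening": finger opening in m; "finger_force": force on a finger pad.
Only numpy, scipy, OpenCV 4.12 (cv2) and the standard library are available. Lean on these libraries where they do the work, as an engineer would, in place of code of your own. Each camera call takes 0.05 s, during which the arm holds its last target. There are 200 camera calls.

### The job

Fit the loose crank by its hub fully down onto the square spindle of the tube-cutting jig, then let go, take it by its red handle and wind the spindle until the carriage's yellow pointer lines up with the line of the red rider clip on the scale. Leave the crank on the spindle, and do not shift the rider clip or disturb the small things standing about.

Things in the scene. Friction and masses are not known exactly. Their poses are not given: they have to be found in the camera images.
- jig: length-stop jig for cutting thin tube, fixed to the bench: aluminium base 96 x 300 x 12 mm, at one end a blue 64 x 64 mm drive block (48 mm high, on it a steel collar 32 mm wide, top at 54 mm), at the other a blue saw guide. Origin on the bench under the spindle's upright axis, z up; the base spans y = -265 to +35, x = -48 to +48 mm. The black carriage (48 mm high) runs along its -y.
- spindle_seat (a point): point on the spindle's axis at the top of the collar, 54 mm above the bench, where the seated crank's underside rests; axes as the jig's
- spindle (a joint): turn of the upright square steel spindle, rad, 0 to 40, growing clockwise seen from above. 12 mm across flats, 22 mm above the collar, then an 8 mm square pilot 3 mm higher. At 0 and each quarter turn its flats are parallel to the jig's x and y. Turns stiffly (0.08 N m, 1.6 N at the crank handle) and stays where it is left.
- slide (a joint): travel of the black carriage with the yellow pointer, m, growing along the jig's -y; geared to the spindle: one clockwise turn moves it 16 mm onward (2.546 mm per rad). Ends at 0 and 0.100. The screw locks: it cannot be pushed along by hand.
- rider (a joint): place of the red rider clip, m, on the carriage's scale: the pointer lines up when slide equals rider. It always starts 14 to 38 mm further on than the carriage. It sits stiffly (5 N) on the outer side of the ledge, 30 mm high.
- pointer (a point): tip of the yellow pointer blade, 29 mm above the bench, over the white scale (black ticks every 5 mm) along the jig's -x side
- rider_line (a point): end of the red line of the rider clip over the scale, 29 mm above the bench; axes as the jig's; same x and z in the jig as the pointer
- crank: loose steel crank, 0.32 kg, standing on its hub. Origin at the centre of the hub's underside, z up. Hub 28 x 28 x 44 mm, flat sides along x and y; in its underside a square socket 13.8 mm wide, 26 mm deep, parallel to the sides, fits the spindle four ways. A flat arm (16 mm wide, 26 to 36 mm high) runs from the hub along +x to the handle.
- handle: the crank's upright red handle; origin at its middle, 57 mm above the hub's underside and 50 mm along the crank's +x from the hub's axis; the handle is plastic, 16 mm in diameter, from 37 to 77 mm above the hub's underside, and spins freely on its upright pin
- pigment_pot: small pigment pot with black cap, 29 mm in diameter, 52 mm high, origin at the centre of its underside
- dropper: blue dropper bottle with white cap, 20 mm in diameter, 67 mm high, origin at the centre of its underside
- bottle_cap: salmon bottle cap, 33 mm in diameter, 22 mm high, origin at the centre of its underside
Not all that is in view belongs to the job. What is shaped like the crank but green or orange is not meant.

How it is judged:
By the outcome, as a careful person would: the job done as asked, in the order asked, and still so for the second after the job is handed in, with the robot touching nothing.
It also fails if it takes over 72 s, if anything falls off the work surface, if the arm or the gripper's body presses on something with over 40 N, if the wrist force passes 120 N, or if a joint passes its speed limit or range.

## Working session

There is one attempt and no reset: what is moved stays moved. The work goes in short steps, Python scripts to look and compute and a shell command to move; the robot and the scene stay as the last step left them, time stands still between calls to the robot, and variables do not carry over. Pictures are saved under pics/ and viewed, at most 10 in all, crops included, and the job is handed in when it is done.

```bash
mkdir -p pics; ls
cat > h.py <<'E'
from plant import *
import numpy as np, cv2
def look(n):
    f=grab_frame(n); np.savez(f'pics/{n}.npz',**{k:np.array(v) for k,v in f.items()}); return f
def cloud(f):
    z=np.array(f['range_z'],float); v,u=np.mgrid[0:480,0:640]
    p=np.stack([(u-f['cx'])/f['fx']*z,-(v-f['cy'])/f['fy']*z,-z],-1)
    w=p@np.array(f['attitude']).T+np.array(f['origin']); w[z==0]=np.nan
    return w
E
python3 - <<'E'
from h import *
a=look('side');b=look('top')
for n,f in(('side',a),('top',b)):
    cv2.imwrite(f'pics/{n}0.png',f['image'][:,:,::-1]); print(n,[k for k in f],f['fx'],f['fy'],f['cx'],f['cy'],np.round(f['origin'],3),np.round(f['attitude'],3).tolist())
s=get_state();print(s)
E
```

```text
pics
side ['image', 'range_z', 'fx', 'fy', 'cx', 'cy', 'origin', 'attitude'] 471.5551275967431 471.5551275967431 315.8817067938493 236.3719710836712 [ 0.489 -0.568  0.398] [[1.0, -0.021, -0.003], [0.005, 0.383, -0.924], [0.021, 0.924, 0.383]]
top ['image', 'range_z', 'fx', 'fy', 'cx', 'cy', 'origin', 'attitude'] 444.79447625104467 444.79447625104467 320.9400395885972 246.50921620543915 [0.379 0.207 0.899] [[0.007, 0.986, -0.165], [-1.0, 0.007, 0.0], [0.001, 0.165, 0.986]]
{'time_s': 0.1, 'joint_positions': array([73.68724174, 26.89145147, -2.78397728, 87.86632861,  1.38140142,
       65.37621418, -4.71893828]), 'qvel': array([ 0.00888452, -0.03965161,  0.06321583, -0.20248069, -0.00972908,
       -0.0409663 ,  0.02715844]), 'tau': array([ 6.74517505e-04, -5.09170496e+01, -8.12682719e-02, -2.36829168e+01,
       -6.14956557e-02,  3.44230689e-02,  4.20314484e-05]), 'position': array([ 0.17066543, -0.65250983,  0.22162295]), 'orientation': array([[ 9.67466653e-01,  2.52998047e-01, -5.14212170e-04],
       [ 2.52998559e-01, -9.67465204e-01,  1.67557217e-03],
       [-7.35658961e-05, -1.75115513e-03, -9.99998464e-01]]), 'force': array([ 0.0239789 , -0.01134237, -0.79533355]), 'moment': array([-0.01886434,  0.03841819, -0.04691655]), 'finger_force': 0.0, 'opening': 0.08673668369246561}
```

View pics/top0.png

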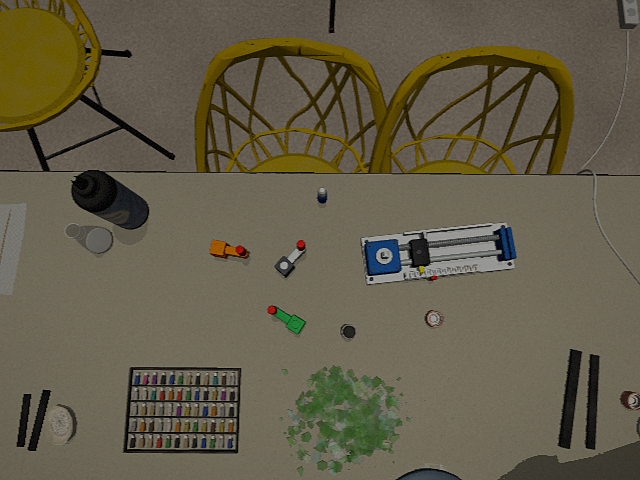

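View pics/side0.png

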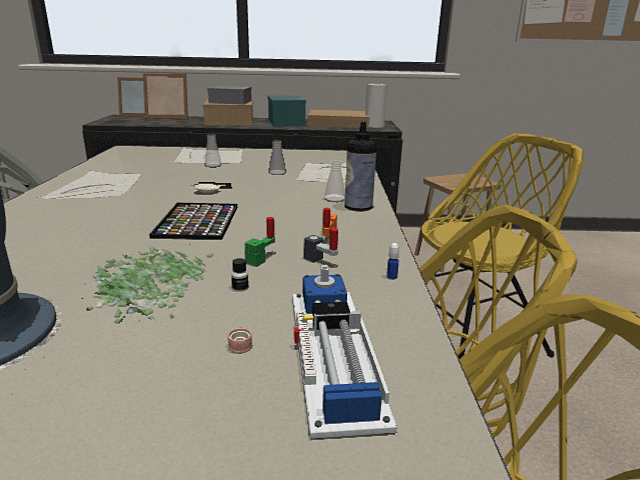

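The top image shows three cranks: orange with hub at (218,248), dark steel with hub at (285,266) and red handle at (301,244), and green with hub at (293,322). The steel one fits the description. The jig's spindle is at about (384,256), the pointer at (422,269) and the rider at (433,278). Next I'll make an enlarged crop and measure.

```bash
cat > m.py <<'E'
from h import *
def load(n): d=np.load(f'pics/{n}.npz'); return {k:d[k] for k in d}
if __name__=='__main__':
    f=load('top');w=cloud(f);im=f['image']
    c=im[205:345,205:525]; cv2.imwrite('pics/crop1.png',cv2.resize(c,None,fx=2.5,fy=2.5,interpolation=cv2.INTER_CUBIC)[:,:,::-1])
    Z=w[...,2]; V,U=np.mgrid[0:480,0:640]
    print('table z',np.nanmedian(Z[290:300,340:420]))
    def sel(name,m):
        p=w[m]; p=p[~np.isnan(p[:,0])]; (cx,cy),(a,b),t=cv2.minAreaRect(p[:,:2].astype(np.float32))
        print(name,len(p),'mean',np.round(p.mean(0),4),'rect',round(cx,4),round(cy,4),round(a,4),round(b,4),round(t,2),'z',np.round(np.percentile(p[:,2],[5,95]),4))
    box=lambda u0,u1,v0,v1:(U>=u0)&(U<=u1)&(V>=v0)&(V<=v1)
    hsv=cv2.cvtColor(im,cv2.COLOR_RGB2HSV); H,S,Vv=[hsv[...,i].astype(int) for i in range(3)]
    red=((H<8)|(H>172))&(S>150)&(Vv>80)
    cr=box(268,312,232,282)
    sel('hub top',cr&(Z>.038)&(Z<.050)&~red)
    sel('arm',cr&(Z>.030)&(Z<.0385)&~red)
    sel('handle',cr&red&(Z>.06))
    sel('pot',box(335,362,318,345)&(Z>.045)); sel('dropper',box(310,335,180,210)&(Z>.05)); sel('cap',box(420,448,305,332)&(Z>.016))
    j=box(352,525,215,292)
    sel('base',j&(Z>.006)); 
    blue=(H>100)&(H<125)&(S>140)
    sel('block',j&blue&(U<410)&(Z>.044)&(Z<.052))
    sel('saw',j&blue&(U>480)&(Z>.02))
    sel('collar',box(368,400,240,272)&~blue&(Z>.051)&(Z<.06)); sel('spind',box(368,400,240,272)&(Z>.07))
    sel('rider red',j&red); yel=(H>20)&(H<35)&(S>150)&(Vv>100); sel('pointer',j&yel)
E
python3 m.py
```

```text
table z 0.000278446019644607
hub top 227 mean [0.4864 0.278  0.0442] rect 0.4992 0.2681 0.0277 0.0657 49.52 z [0.0392 0.0472]
arm 139 mean [0.5058 0.2599 0.0356] rect 0.503 0.2624 0.0211 0.0624 56.37 z [0.033  0.0381]
handle 47 mean [0.5223 0.2461 0.0768] rect 0.5223 0.2458 0.0129 0.0136 42.74 z [0.074 0.079]
pot 119 mean [0.36   0.1547 0.0521] rect 0.36 0.1548 0.0203 0.0208 0.29 z [0.05   0.0542]
dropper 66 mean [0.6278 0.2073 0.0625] rect 0.6288 0.2072 0.0155 0.015 43.39 z [0.0534 0.0681]
cap 106 mean [ 0.386  -0.0156  0.0199] rect 0.3862 -0.0147 0.031 0.0324 45.38 z [0.0168 0.0234]
base 7189 mean [ 0.5147 -0.0246  0.0277] rect 0.5144 -0.0266 0.1015 0.2998 6.59 z [0.0102 0.05  ]
block 785 mean [0.5027 0.0888 0.0479] rect 0.5034 0.088 0.063 0.0638 6.84 z [0.0454 0.0503]
saw 474 mean [ 0.5299 -0.1522  0.0439] rect 0.5311 -0.1544 0.0609 0.0237 7.24 z [0.0269 0.0499]
collar 156 mean [0.5033 0.0881 0.0539] rect 0.5033 0.0878 0.0527 0.0541 6.93 z [0.0517 0.0567]
spind 47 mean [0.5034 0.0878 0.0769] rect 0.5036 0.0874 0.0118 0.0114 89.58 z [0.0737 0.0804]
rider red 16 mean [ 0.4651 -0.0147  0.0291] rect 0.4655 -0.0176 0.0042 0.0195 2.46 z [0.0221 0.0331]
pointer 28 mean [0.4844 0.0136 0.0325] rect 0.5284 0.0341 0.1192 0.0177 28.96 z [0.0178 0.0372]
```

View pics/crop1.png

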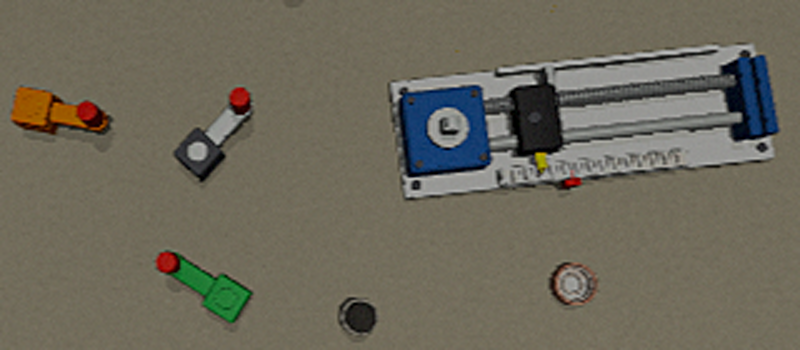

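The crop confirms the dark steel crank, with hub at (199,153) and red handle at (239,98) in crop pixels. The pointer (541,160) and rider (571,183) are on the robot's side of the jig. Next I'll refine the crank's pose and work out the first move.

```bash
cat >> h.py <<'E'
def rel(p,yaw=None):
    s=get_state();R=np.array(s['orientation']);d=R.T@(np.array(p)-s['position'])*100
    y=np.degrees(np.arctan2(R[1,0],R[0,0])); o='' if yaw is None else round(-((yaw-y+180)%360-180),2)
    return 'shift cm',np.round(d,2).tolist(),'rotz',o,'yaw now',round(y,2)
def rayplane(f,u,v,z):
    d=np.array(f['attitude'])@np.array([(u-f['cx'])/f['fx'],-(v-f['cy'])/f['fy'],-1]);o=np.array(f['origin'])
    return o+d*(z-o[2])/d[2]
E
python3 - <<'E'
from m import *
for n,b in(('top',(262,315,230,285)),('side',(295,345,195,270))):
    f=load(n);w=cloud(f);im=f['image'];hsv=cv2.cvtColor(im,cv2.COLOR_RGB2HSV).astype(int)
    V,U=np.mgrid[0:480,0:640]; Z=w[...,2]
    near=(np.hypot(w[...,0]-.503,w[...,1]-.262)<.06)&(Z>.004)
    red=((hsv[...,0]<8)|(hsv[...,0]>172))&(hsv[...,1]>150)
    h=w[near&red&(Z>.045)]; print(n,'handle',len(h),h.mean(0).round(4),np.ptp(h,axis=0).round(4))
    hub=near&~red&(np.hypot(w[...,0]-h[:,0].mean(),w[...,1]-h[:,1].mean())>.036)
    p=w[hub]; print('hub',len(p),p.mean(0).round(4)); 
    if n=='top':
        t=p[p[:,2]>.04]; r=cv2.minAreaRect(t[:,:2].astype(np.float32)); print('hubtop',len(t),t.mean(0).round(4),r)
        a=w[near&~red&(Z>.03)&(np.hypot(w[...,0]-h[:,0].mean(),w[...,1]-h[:,1].mean())<.03)]
        d=h.mean(0)[:2]-np.array(r[0]);print('yaw',np.degrees(np.arctan2(d[1],d[0])),np.hypot(*d)); print(cv2.fitLine(np.vstack([t,a])[:,:2].astype(np.float32),2,0,.01,.01).ravel())
print(rel((.52,-.3,.22),60)); print(rel((.487,.279,.20),138))
E
```

```text
top handle 66 [0.5206 0.2458 0.0728] [0.014  0.013  0.0351]
hub 266 [0.483  0.2781 0.0379]
hubtop 204 [0.4846 0.2802 0.0445] ((0.48470064997673035, 0.28043028712272644), (0.027714049443602562, 0.027282992377877235), 49.5171012878418)
yaw -43.978503731845265 0.049922048469727406
[ 0.73267716 -0.6805763   0.493919    0.27170634]
side handle 142 [0.5242 0.2395 0.0631] [0.0153 0.016  0.0326]
hub 398 [0.4851 0.2693 0.0272]
('shift cm', [42.72, -25.27, 0.2], 'rotz', np.float64(-45.34), 'yaw now', np.float64(14.66))
('shift cm', [54.17, -82.11, 2.3], 'rotz', np.float64(-123.34), 'yaw now', np.float64(14.66))
```

```bash
python3 -m handwheel '[0,0,-45,42.7,-25.3,0,90, 0,0,-45,42.7,-25.3,0,90, 0,0,-45,42.7,-25.3,0,90, 0,0,-45,42.7,-25.3,0,90, 0,0,-45,42.7,-25.3,0,90, 0,0,-45,42.7,-25.3,0,90, 0,0,-45,42.7,-25.3,0,90, 0,0,-45,42.7,-25.3,0,90, 0,0,-45,42.7,-25.3,0,90, 0,0,-45,42.7,-25.3,0,90, 0,0,-45,42.7,-25.3,0,90, 0,0,-45,42.7,-25.3,0,90]' 25; python3 -c "
from h import *
s=get_state();print(s['joint_positions'].round(1));print(rel((.4847,.2804,.2),137.5))"
```

```text
time_s: 1.1
position: [0.5212, -0.2978, 0.2223]
orientation: [[0.504, 0.864, -0.0], [0.864, -0.504, 0.001], [0.0, -0.0, -1.0]]
force: [0.3, -0.1, 0.5]
opening: 0.0561
finger_force: 0.0
[ 42.3  21.5 -21.7  97.5   8.8  62.7 -12.4]
('shift cm', [48.09, -32.31, 2.27], 'rotz', np.float64(-77.79), 'yaw now', np.float64(59.71))
```

```bash
python3 -m handwheel '[0,0,-78,48.1,-32.3,2.3,90, 0,0,-78,48.1,-32.3,2.3,90, 0,0,-78,48.1,-32.3,2.3,90, 0,0,-78,48.1,-32.3,2.3,90, 0,0,-78,48.1,-32.3,2.3,90, 0,0,-78,48.1,-32.3,2.3,90, 0,0,-78,48.1,-32.3,2.3,90, 0,0,-78,48.1,-32.3,2.3,90, 0,0,-78,48.1,-32.3,2.3,90, 0,0,-78,48.1,-32.3,2.3,90, 0,0,-78,48.1,-32.3,2.3,90, 0,0,-78,48.1,-32.3,2.3,90]'; python3 -c "
from h import *
s=get_state();print(s['joint_positions'].round(1));print(rel((.4847,.2804,.13),137.5))"
```

```text
time_s: 2.1
position: [0.4885, 0.1998, 0.2024]
orientation: [[-0.741, 0.671, -0.0], [0.671, 0.741, -0.0], [-0.0, -0.001, -1.0]]
force: [0.2, 0.0, -0.1]
opening: 0.0565
finger_force: 0.0
[ 11.5  20.7 -47.8 107.1  17.7  59.8   4.4]
('shift cm', [5.69, 5.72, 7.23], 'rotz', np.float64(0.34), 'yaw now', np.float64(137.84))
```

```bash
python3 -m handwheel '[0,0,0,5.7,5.7,4.5,90, 0,0,0,5.7,5.7,4.5,90, 0,0,0,5.7,5.7,6,90, 0,0,0,5.7,5.7,7,90, 0,0,0,5.7,5.7,7,90, 0,0,0,5.7,5.7,7,90]'
python3 - <<'E'
from m import *
s=get_state();print(s['joint_positions'].round(1));print(rel((.4847,.2804,.014),137.5))
f=look('side');cv2.imwrite('pics/s1.png',cv2.resize(f['image'][120:300,220:460],None,fx=3,fy=3)[:,:,::-1])
E
```

```text
time_s: 2.6
position: [0.4856, 0.2773, 0.1322]
orientation: [[-0.738, 0.675, -0.001], [0.675, 0.738, -0.002], [-0.0, -0.002, -1.0]]
force: [0.1, 0.3, -0.1]
opening: 0.0561
finger_force: 0.0
[ -0.2  28.5 -44.7 107.2  24.4  54.4  -8.5]
('shift cm', [0.28, 0.19, 11.82], 'rotz', np.float64(0.06), 'yaw now', np.float64(137.56))
```

View pics/s1.png

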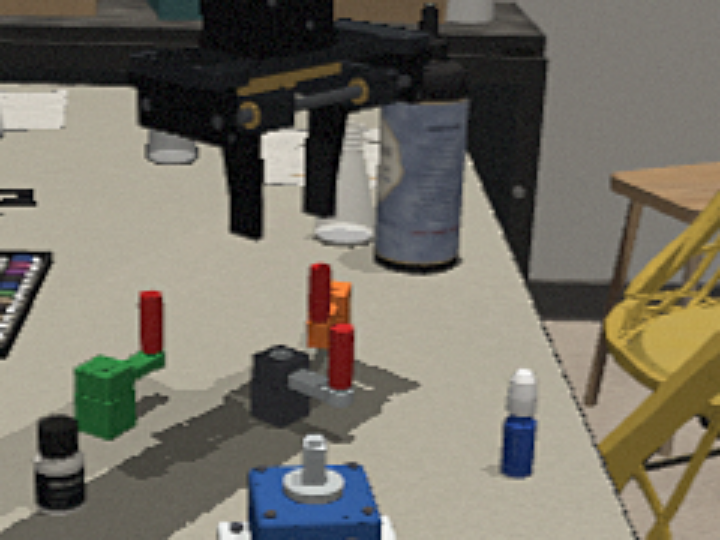

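The fingers straddle the steel hub, and the gripper's long side runs across the arm. Going down.

```bash
python3 -m handwheel '[0,0,0,0,0,2,90, 0,0,0,0,0,4,90, 0,0,0,0,0,6,90, 0,0,0,0,0,6,90, 0,0,0,0,0,6,90]'
python3 - <<'E'
from m import *
print(rel((.4847,.2804,.014),137.5))
E
```

```text
time_s: 3.07
position: [0.486, 0.2777, 0.0733]
orientation: [[-0.738, 0.675, 0.0], [0.675, 0.738, -0.001], [-0.001, -0.0, -1.0]]
force: [-0.0, 0.2, 0.3]
opening: 0.0566
finger_force: 0.0
('shift cm', [0.29, 0.11, 5.93], 'rotz', np.float64(0.03), 'yaw now', np.float64(137.53))
```

```bash
python3 -m handwheel '[0,0,0,0.3,0.1,1.5,90, 0,0,0,0.3,0.1,3.5,90, 0,0,0,0.3,0.1,5,90, 0,0,0,0.3,0.1,5.9,90, 0,0,0,0.3,0.1,5.9,90, 0,0,0,0.3,0.1,5.9,200, 0,0,0,0.3,0.1,5.9,200, 0,0,0,0.3,0.1,5.9,200, 0,0,0,0.3,0.1,5.9,200, 0,0,0,0.3,0.1,5.9,200]' 30
```

```text
time_s: 3.9
position: [0.4841, 0.2818, 0.0143]
orientation: [[-0.739, 0.674, 0.001], [0.674, 0.739, 0.0], [-0.001, 0.001, -1.0]]
force: [-1.4, -1.2, 1.7]
opening: 0.0308
finger_force: 0.8
```

```bash
python3 -m handwheel '[0,0,0,0,0,0,200, 0,0,0,0,0,0,200, 0,0,0,0,0,0,200, 0,0,0,0,0,0,200]' 30; python3 -m handwheel '[0,0,0,0,0,-1,220, 0,0,0,0,0,-3,220, 0,0,0,0,0,-6,220, 0,0,0,0,0,-9,220, 0,0,0,0,0,-12,220, 0,0,0,0,0,-12,220,0,0,0,0,0,-12,220,0,0,0,0,0,-12,220]' 30;  python3 - <<'E'
from m import *
print(rel((.5034,.0876,.155),96.7))
E
```

```text
time_s: 4.23
position: [0.4838, 0.2815, 0.0142]
orientation: [[-0.739, 0.674, 0.0], [0.674, 0.739, -0.001], [-0.001, -0.001, -1.0]]
force: [-0.6, -1.8, 6.2]
opening: 0.0277
finger_force: 30.0
time_s: 4.9
position: [0.4831, 0.2807, 0.1327]
orientation: [[-0.739, 0.674, -0.002], [0.674, 0.739, -0.002], [0.0, -0.002, -1.0]]
force: [0.2, -0.1, -4.1]
opening: 0.0273
finger_force: 30.0
('shift cm', [-14.51, -12.91, -2.2], 'rotz', np.float64(40.95), 'yaw now', np.float64(137.65))
```

```bash
python3 -m handwheel '[0,0,6,-2,-2,0,220, 0,0,13,-5,-4.5,0,220, 0,0,20,-8,-7,0,220, 0,0,27,-11,-9.5,0,220, 0,0,34,-13,-11.5,0,220, 0,0,41,-14.5,-12.9,0,220, 0,0,41,-14.5,-12.9,0,220, 0,0,41,-14.5,-12.9,0,220, 0,0,41,-14.5,-12.9,0,220, 0,0,41,-14.5,-12.9,0,220]'
python3 - <<'E'
from m import *
print(get_state()['joint_positions'].round(1));print(rel((.5034,.0876,.13),96.7))
b=look('top');f=look('side')
c=[cv2.resize(b['image'][205:305,300:450],(600,400),interpolation=cv2.INTER_CUBIC)]
cv2.imwrite('pics/s2.png',np.hstack([cv2.resize(b['image'][205:325,310:430],(400,400)),cv2.resize(f['image'][170:310,260:400],(400,400))])[:,:,::-1])
E
```

```text
time_s: 5.73
position: [0.5034, 0.0901, 0.133]
orientation: [[-0.119, 0.993, -0.002], [0.993, 0.119, 0.001], [0.001, -0.001, -1.0]]
force: [0.0, 0.6, -3.7]
opening: 0.028
finger_force: 30.0
[ 13.8  21.5 -35.2 113.7  16.   49.7 -23.2]
('shift cm', [-0.25, -0.03, 0.3], 'rotz', np.float64(0.13), 'yaw now', np.float64(96.83))
```

View pics/s2.png

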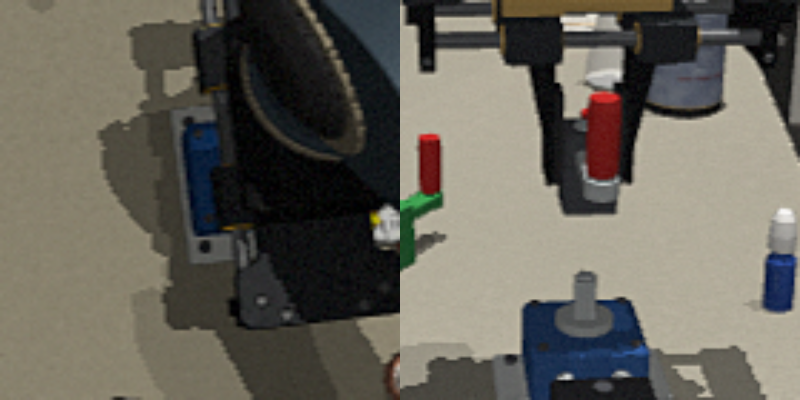

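The right half shows the side view. The crank is held upright, with its red handle at (603,135) towards the camera and the spindle at (585,290). I'll measure the handle against the spindle in the side camera, so that its calibration offset cancels.

```bash
cat > s.py <<'E'
from m import *
f=load('side');w=cloud(f);im=f['image'];hsv=cv2.cvtColor(im,cv2.COLOR_RGB2HSV).astype(int);X,Y,Z=w[...,0],w[...,1],w[...,2]
red=((hsv[...,0]<8)|(hsv[...,0]>172))&(hsv[...,1]>130)
def fit(m,r,name):
    p=w[m];p=p[~np.isnan(p[:,0])]
    # vertical cylinder fit, fixed radius r
    from scipy.optimize import least_squares
    g=least_squares(lambda q:np.hypot(p[:,0]-q[0],p[:,1]-q[1])-r,[p[:,0].mean(),p[:,1].mean()+r],loss='soft_l1',f_scale=.001).x
    print(name,len(p),'axis',g.round(4),'x range',np.percentile(p[:,0],[2,98]).round(4),'mid',np.round((p[:,0].min()+p[:,0].max())/2,4),'ymed',np.median(p[:,1]).round(4),'z',np.percentile(p[:,2],[1,99]).round(4)); return g
s=get_state();t=np.array(s['position']);R=np.array(s['orientation'])
if __name__=='__main__':
    h=fit(red&(np.hypot(X-t[0],Y-t[1])<.08)&(Z>t[2]+.02)&(Z<t[2]+.065),.008,'handle')
    near=(np.hypot(X-.5034,Y-.0876)<.02)
    sp=fit(near&(Z>.058)&(Z<.074),.0063,'spindle')
    fit(near&(Z>.049)&(Z<.0545),.016,'collar')
    hb=(abs(X-t[0])<.03)&(abs(Y-t[1])<.03)&(Z>t[2]-.02)&(Z<t[2]+.008)
    p=w[hb];print('hub bottom',len(p),p.min(0).round(4),p.max(0).round(4),np.median(p,0).round(4))
    a=-R[:2,0]; hub=h-.05*a
    print('hub(from handle)',hub.round(4),'tcp',t.round(4)); e=sp-hub
    print('hub->spindle world mm',(e*1000).round(1),'tool mm',(R[:2,:2].T@e*1000).round(1))
E
python3 s.py
```

```text
handle 348 axis [0.5103 0.0369] x range [0.5027 0.5214] mid 0.5053 ymed 0.0305 z [0.1571 0.1958]
spindle 72 axis [0.5045 0.085 ] x range [0.4989 0.5098] mid 0.5044 ymed 0.0798 z [0.0582 0.0737]
collar 141 axis [0.505  0.0867] x range [0.4899 0.5194] mid 0.5047 ymed 0.0776 z [0.0492 0.0544]
hub bottom 232 [0.4806 0.0684 0.1186] [0.527  0.0958 0.1413] [0.4975 0.0733 0.1295]
hub(from handle) [0.5043 0.0866] tcp [0.5037 0.09   0.1333]
hub->spindle world mm [ 0.2 -1.5] tool mm [-1.6  0. ]
```

```bash
python3 -m handwheel '[0,0,0,-0.1,0,1,220, 0,0,0,-0.2,0,2.5,220, 0,0,0,-0.2,0,3.6,220, 0,0,0,-0.2,0,3.6,220, 0,0,0,-0.2,0,3.6,220]'; python3 -m handwheel '[0,0,0,0,0,0.2,220, 0,0,0,0,0,0.4,220, 0,0,0,0,0,0.6,220, 0,0,0,0,0,0.6,220]'
```

```text
time_s: 6.25
position: [0.5036, 0.0869, 0.0968]
orientation: [[-0.117, 0.993, -0.002], [0.993, 0.117, -0.0], [0.0, -0.002, -1.0]]
force: [-0.1, -0.7, -3.8]
opening: 0.0277
finger_force: 30.0
time_s: 6.58
position: [0.5043, 0.0867, 0.0917]
orientation: [[-0.116, 0.993, 0.0], [0.993, 0.116, -0.0], [-0.0, 0.0, -1.0]]
force: [-0.0, -0.3, -3.4]
opening: 0.0279
finger_force: 30.0
```

```bash
python3 -m handwheel '[0,0,0,0,0,0.1,220, 0,0,0,0,0,0.2,220, 0,0,0,0,0,0.3,220, 0,0,0,0,0,0.4,220, 0,0,0,0,0,0.4,220, 0,0,0,0,0,0.4,220]'
```

```text
time_s: 7.08
position: [0.5048, 0.0868, 0.0895]
orientation: [[-0.116, 0.993, 0.001], [0.993, 0.116, -0.001], [-0.001, 0.001, -1.0]]
force: [-4.4, -1.6, 10.3]
opening: 0.0278
finger_force: 30.0
```

```bash
python3 -m handwheel '[0,0,0,0,-0.05,0,220, 0,0,0,0,-0.1,0,220, 0,0,0,0,-0.15,0,220, 0,0,0,0,-0.15,0.1,220, 0,0,0,0,-0.15,0.2,220]'
```

```text
time_s: 7.5
position: [0.5048, 0.0869, 0.0889]
orientation: [[-0.116, 0.993, 0.004], [0.993, 0.116, -0.001], [-0.002, 0.004, -1.0]]
force: [-5.8, -2.2, 25.6]
opening: 0.0276
finger_force: 30.0
```

```bash
python3 -m handwheel '[0,0,0,0,0,-0.2,220, 0,0,0,0,0,-0.4,220, 0,0,0,0,0,-0.4,220, 0,0,0,0,0,-0.4,220]'
python3 - <<'E'
from m import *
s=get_state();print(s['moment'],s['force']);print(rel((.504,.087,.09),96.7)); look('side')
E
python3 s.py
```

```text
time_s: 7.83
position: [0.5031, 0.0866, 0.0899]
orientation: [[-0.116, 0.993, 0.001], [0.993, 0.116, 0.0], [-0.0, 0.001, -1.0]]
force: [-1.3, -0.4, 1.9]
opening: 0.0276
finger_force: 30.0
[ 0.01456804 -0.04062791 -0.03802991] [-1.29891348 -0.35882459  1.93073388]
('shift cm', [0.03, 0.1, -0.01], 'rotz', np.float64(-0.04), 'yaw now', np.float64(96.66))
handle 325 axis [0.5096 0.0334] x range [0.5025 0.5201] mid 0.5039 ymed 0.0268 z [0.1136 0.1528]
spindle 52 axis [0.5047 0.085 ] x range [0.4989 0.5098] mid 0.5044 ymed 0.0797 z [0.0582 0.0698]
collar 149 axis [0.5048 0.0869] x range [0.4899 0.5194] mid 0.5032 ymed 0.0778 z [0.0491 0.0544]
hub bottom 196 [0.4797 0.065  0.0702] [0.5271 0.095  0.0979] [0.4969 0.07   0.0889]
hub(from handle) [0.5038 0.0831] tcp [0.5031 0.0866 0.0899]
hub->spindle world mm [0.9 1.9] tool mm [1.8 1.1]
```

```bash
python3 -m handwheel '[0,0,0,0.1,0.05,0,220, 0,0,0,0.18,0.09,0,220, 0,0,0,0.18,0.09,0,220, 0,0,0,0.18,0.09,0.1,220, 0,0,0,0.18,0.09,0.2,220, 0,0,0,0.18,0.09,0.3,220, 0,0,0,0.18,0.09,0.3,220]'
```

```text
time_s: 8.47
position: [0.5038, 0.0873, 0.0887]
orientation: [[-0.115, 0.993, -0.0], [0.993, 0.115, -0.003], [-0.003, -0.0, -1.0]]
force: [-6.2, -4.2, 21.0]
opening: 0.0279
finger_force: 30.0
```

```bash
python3 -m handwheel '[0,0,0,0,0,-0.3,220, 0,0,0,0.05,0,-0.35,220, 0,0,0,0.1,0,-0.35,220, 0,0,0,0.1,0,-0.35,220, 0,0,0,0.1,0,-0.35,220]';python3 - <<'E'
from m import *
look('side')
E
python3 s.py;python3 -m handwheel '[0,0,0,0,0,0.1,220, 0,0,0,0,0,0.2,220, 0,0,0,0,0,0.3,220, 0,0,0,0,0,0.3,220]'
```

```text
time_s: 8.88
position: [0.5032, 0.0895, 0.0897]
orientation: [[-0.116, 0.993, -0.001], [0.993, 0.116, 0.0], [0.0, -0.001, -1.0]]
force: [0.3, -0.0, -3.0]
opening: 0.0277
finger_force: 30.0
handle 323 axis [0.5098 0.0363] x range [0.5027 0.5203] mid 0.5068 ymed 0.0299 z [0.1132 0.1524]
spindle 60 axis [0.5045 0.085 ] x range [0.4989 0.5099] mid 0.5044 ymed 0.0796 z [0.0583 0.0704]
collar 149 axis [0.5048 0.0871] x range [0.4899 0.5195] mid 0.5055 ymed 0.078 z [0.0491 0.0544]
hub bottom 200 [0.4814 0.0682 0.0698] [0.5273 0.0934 0.0977] [0.4971 0.0725 0.0873]
hub(from handle) [0.504 0.086] tcp [0.5032 0.0894 0.0897]
hub->spindle world mm [ 0.5 -1. ] tool mm [-1.1  0.4]
time_s: 9.27
position: [0.5037, 0.0894, 0.087]
orientation: [[-0.116, 0.993, 0.0], [0.993, 0.116, 0.0], [0.0, 0.0, -1.0]]
force: [1.2, -0.6, -3.7]
opening: 0.0279
finger_force: 30.0
```

```bash
python3 -m handwheel '[0,0,0,0,0,0.3,220, 0,0,0,0,0,0.6,220, 0,0,0,0,0,0.9,220, 0,0,0,0,0,0.9,220]'
```

```text
time_s: 9.6
position: [0.5037, 0.0893, 0.0777]
orientation: [[-0.116, 0.993, 0.0], [0.993, 0.116, 0.0], [0.0, 0.0, -1.0]]
force: [3.3, -0.6, -5.6]
opening: 0.0275
finger_force: 30.0
```

```bash
python3 -m handwheel '[0,0,0,0,0.05,0.3,220, 0,0,0,0,0.05,0.6,220, 0,0,0,0,0.05,0.9,220, 0,0,0,0,0.05,1.0,220, 0,0,0,0,0.05,1.0,220]'
```

```text
time_s: 10.02
position: [0.5039, 0.0894, 0.0682]
orientation: [[-0.116, 0.993, -0.0], [0.993, 0.116, -0.0], [-0.0, -0.0, -1.0]]
force: [1.0, -1.2, -1.3]
opening: 0.0276
finger_force: 30.0
```

```bash
python3 -m handwheel '[0,0,0,0,0,0.1,220, 0,0,0,0,0,0.15,220, 0,0,0,0,0,0.15,220]'; python3 -m handwheel '[0,0,0,0,0,-0.1,100, 0,0,0,0,0,-0.1,100, 0,0,0,0,0,-0.1,100, 0,0,0,0,0,-0.1,100, 0,0,0,0,0,-2,100, 0,0,0,0,0,-5,100, 0,0,0,0,0,-8.5,100, 0,0,0,0,0,-8.5,100, 0,0,0,0,0,-8.5,100]'
python3 - <<'E'
from m import *
f=look('side');b=look('top')
cv2.imwrite('pics/s3.png',cv2.resize(f['image'][180:440,250:430],None,fx=2.3,fy=2.3,interpolation=cv2.INTER_CUBIC)[:,:,::-1])
E
python3 s.py
```

```text
time_s: 10.27
position: [0.5039, 0.0894, 0.0681]
orientation: [[-0.116, 0.993, 0.0], [0.993, 0.116, -0.001], [-0.001, -0.0, -1.0]]
force: [-3.6, -3.0, 11.3]
opening: 0.0281
finger_force: 30.0
time_s: 11.02
position: [0.5052, 0.09, 0.1534]
orientation: [[-0.116, 0.993, 0.004], [0.993, 0.116, 0.0], [-0.0, 0.004, -1.0]]
force: [0.2, -0.8, -0.7]
opening: 0.053
finger_force: 0.0
handle 7 axis [0.5344 0.079 ] x range [0.4667 0.5449] mid 0.5054 ymed 0.0824 z [0.1774 0.2154]
spindle 77 axis [0.4964 0.0769] x range [0.4894 0.5021] mid 0.4965 ymed 0.0714 z [0.0584 0.0737]
collar 61 axis [0.5053 0.086 ] x range [0.4898 0.5178] mid 0.5046 ymed 0.0722 z [0.0492 0.0544]
hub bottom 29 [0.4734 0.0745 0.1526] [0.5324 0.0973 0.1588] [0.4777 0.0768 0.1562]
hub(from handle) [0.5286 0.1287] tcp [0.5033 0.0891 0.151 ]
hub->spindle world mm [-32.2 -51.8] tool mm [-47.7 -38. ]
```

View pics/s3.png

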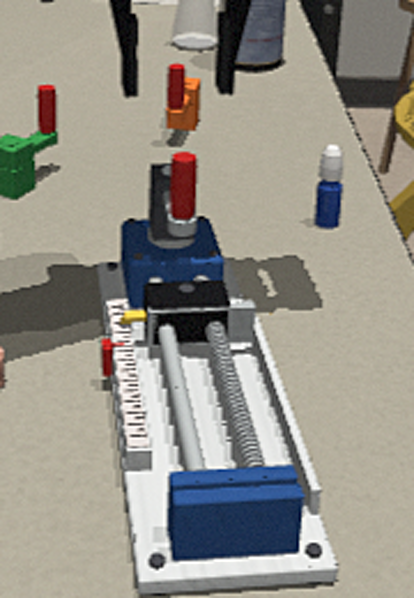

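The crank is seated: arm and red handle are at (180,190), directly over the blue block, and the fingers are clear. The yellow pointer is at (130,316) and the red rider at (108,355). I'll measure the handle axis and the gap between pointer and rider.

```bash
cat > g.py <<'E'
from m import *
a=np.radians(6.7);e=np.array([np.sin(a),-np.cos(a)]);n=np.array([np.cos(a),np.sin(a)]);O=np.array([.5038,.0872])
def blobs(f,tag,zc=.029):
    im=f['image'];hsv=cv2.cvtColor(im,cv2.COLOR_RGB2HSV).astype(int);w=cloud(f)
    for nm,m in(('yel',(hsv[...,0]>18)&(hsv[...,0]<36)&(hsv[...,1]>130)&(hsv[...,2]>90)),('red',((hsv[...,0]<8)|(hsv[...,0]>172))&(hsv[...,1]>140)&(hsv[...,2]>60))):
        P=[];
        for v,u in np.argwhere(m):
            p=rayplane(f,u,v,zc)[:2]-O; x,y=p@n,p@e
            if -.075<x<-.028 and -.01<y<.2: P.append((x,y,u,v,w[v,u,2]))
        P=np.array(P)*[1000,1000,1,1,1000]
        if len(P)==0: print(tag,nm,'none');continue
        print(tag,nm,len(P),'x',P[:,0].min().round(1),P[:,0].max().round(1),'y',np.percentile(P[:,1],[0,50,100]).round(1),'mean',P[:,1].mean().round(1),'px',P[:,2].mean().round(1),P[:,3].mean().round(1))
        for x in np.unique(P[:,0].round(-0)//3): 
            q=P[P[:,0].round()//3==x]; print('   x',x*3,len(q),'y',q[:,1].min().round(1),q[:,1].mean().round(1),q[:,1].max().round(1),'z',np.nanmedian(q[:,4]).round(0))
E
python3 - <<'E'
from g import *
d=grab_frame
import os
f=load('side');b=load('top')
blobs(f,'side');blobs(b,'top')
w=cloud(f);hsv=cv2.cvtColor(f['image'],cv2.COLOR_RGB2HSV).astype(int)
red=((hsv[...,0]<8)|(hsv[...,0]>172))&(hsv[...,1]>130)
import s
h=s.fit(red&(np.hypot(w[...,0]-.51,w[...,1]-.037)<.03)&(w[...,2]>.095)&(w[...,2]<.128),.008,'handle')
print(rel((h[0],h[1],.15)))
E
```

```text
side yel 30 x -39.0 -28.3 y [62.6 70.3 75.7] mean 69.8 px 305.7 317.8
   x -39.0 4 y 70.1 73.4 75.4 z 30.0
   x -36.0 10 y 64.9 70.3 75.6 z 33.0
   x -33.0 10 y 62.6 69.2 75.7 z 34.0
   x -30.0 6 y 62.7 67.7 70.8 z 35.0
side red 67 x -52.7 -40.9 y [ 92.2 109.4 130. ] mean 109.9 px 296.5 334.3
   x -54.0 10 y 94.6 114.8 127.6 z 19.0
   x -51.0 36 y 92.2 111.1 130.0 z 24.0
   x -48.0 18 y 92.5 106.6 123.4 z 27.0
   x -45.0 2 y 97.6 98.8 100.0 z 29.0
   x -42.0 1 y 98.0 98.0 98.0 z 29.0
top yel 3 x -43.2 -42.8 y [-3.2 -1.2  0.7] mean -1.2 px 384.0 279.0
   x -45.0 3 y -3.2 -1.2 0.7 z 244.0
top red 17 x -52.4 -47.7 y [ 90.6  96.8 102.3] mean 96.6 px 433.9 277.2
   x -54.0 5 y 94.5 98.4 102.3 z 30.0
   x -51.0 8 y 90.6 94.7 100.7 z 30.0
   x -48.0 4 y 95.1 98.0 101.0 z 29.0
handle 218 axis [0.5103 0.036 ] x range [0.5033 0.5175] mid 0.5105 ymed 0.0291 z [0.0956 0.1274]
('shift cm', [-5.36, 0.08, 0.11], 'rotz', '', 'yaw now', np.float64(96.65))
```

```bash
python3 -m handwheel '[0,0,0,-2.5,0,0,100, 0,0,0,-5.3,0,0,100, 0,0,0,-5.3,0,0,100, 0,0,0,-5.3,0,0,100]'; python3 -c "
from h import *
print(rel((.510,.037,.101),96.7))"
```

```text
time_s: 11.45
position: [0.5091, 0.035, 0.15]
orientation: [[-0.112, 0.994, -0.003], [0.994, 0.112, -0.0], [-0.0, -0.003, -1.0]]
force: [-0.3, 0.4, -0.1]
opening: 0.0524
finger_force: 0.0
('shift cm', [0.19, 0.13, 4.9], 'rotz', np.float64(-0.24), 'yaw now', np.float64(96.46))
```

```bash
python3 -m handwheel '[0,0,0,0.1,0.05,1.5,100, 0,0,0,0.1,0.05,3,100, 0,0,0,0.1,0.05,4.5,100, 0,0,0,0.1,0.05,4.9,100, 0,0,0,0.1,0.05,4.9,100, 0,0,0,0.1,0.05,4.9,240, 0,0,0,0.1,0.05,4.9,240, 0,0,0,0.1,0.05,4.9,240, 0,0,0,0.1,0.05,4.9,240, 0,0,0,0.1,0.05,4.9,240, 0,0,0,0.1,0.05,4.9,240,0,0,0,0.1,0.05,4.9,240]' 25
```

```text
time_s: 12.45
position: [0.5104, 0.0378, 0.1029]
orientation: [[-0.116, 0.993, 0.0], [0.993, 0.116, -0.0], [-0.0, 0.0, -1.0]]
force: [-0.4, -0.2, 1.2]
opening: 0.0155
finger_force: 25.0
```

```bash
python3 -m handwheel '[0,0,0,0.08,-0.87,0,240, 0,0,0,0.3,-1.71,0,240, 0,0,0,0.67,-2.5,0,240, 0,0,0,1.17,-3.21,0,240, 0,0,0,1.79,-3.83,0,240, 0,0,0,2.5,-4.33,0,240, 0,0,0,3.29,-4.7,0,240, 0,0,0,4.13,-4.92,0,240, 0,0,0,5,-5,0,240, 0,0,0,5,-5,0,240, 0,0,0,5,-5,0,240]'
```

```text
time_s: 13.37
position: [0.4542, 0.0832, 0.1027]
orientation: [[-0.117, 0.993, -0.001], [0.993, 0.117, 0.001], [0.001, -0.001, -1.0]]
force: [-2.5, 0.8, 6.2]
opening: 0.0156
finger_force: 25.0
```

```bash
python3 -m handwheel '[0,0,0,0.87,0.08,0,240, 0,0,0,1.71,0.3,0,240, 0,0,0,3.21,1.17,0,240, 0,0,0,4.33,2.5,0,240, 0,0,0,4.92,4.13,0,240, 0,0,0,4.92,5.87,0,240, 0,0,0,4.33,7.5,0,240, 0,0,0,3.21,8.83,0,240, 0,0,0,1.71,9.7,0,240, 0,0,0,0,10,0,240, 0,0,0,0,10,0,240]'
```

```text
time_s: 14.28
position: [0.5549, 0.0917, 0.1024]
orientation: [[-0.112, 0.994, -0.001], [0.994, 0.112, 0.001], [0.001, -0.001, -1.0]]
force: [0.4, 1.4, 5.8]
opening: 0.0154
finger_force: 25.0
```

```bash
python3 -c "
from g import *
blobs(look('side'),'side');blobs(look('top'),'top')"
```

```text
side yel 34 x -38.5 -28.1 y [73.1 80.8 86. ] mean 80.1 px 306.5 321.7
   x -39.0 6 y 80.6 83.2 85.8 z 30.0
   x -36.0 9 y 75.6 81.4 86.0 z 33.0
   x -33.0 10 y 73.1 78.4 83.7 z 34.0
   x -30.0 9 y 73.3 78.6 83.9 z 34.0
side red 74 x -53.0 -40.9 y [ 92.1 109.1 129.9] mean 109.3 px 296.3 334.1
   x -54.0 18 y 92.1 111.3 129.9 z 24.0
   x -51.0 35 y 92.2 110.6 127.8 z 24.0
   x -48.0 18 y 92.5 106.6 123.4 z 27.0
   x -45.0 2 y 97.6 98.8 100.0 z 29.0
   x -42.0 1 y 98.0 98.0 98.0 z 28.0
top yel 23 x -38.6 -28.4 y [81.  84.9 89.1] mean 84.9 px 426.7 269.3
   x -39.0 4 y 84.6 86.3 88.8 z 35.0
   x -36.0 7 y 81.0 84.2 89.1 z 34.0
   x -33.0 7 y 81.6 85.0 87.7 z 36.0
   x -30.0 5 y 81.8 84.4 88.0 z 34.0
top red 19 x -53.3 -47.7 y [ 90.3  96.5 102.3] mean 96.0 px 433.7 277.4
   x -54.0 7 y 90.3 96.4 102.3 z 30.0
   x -51.0 8 y 90.6 94.7 100.7 z 30.0
   x -48.0 4 y 95.1 98.0 101.0 z 29.0
```

```bash
python3 -m handwheel '[0,0,0,-0.87,-0.08,0,240, 0,0,0,-1.71,-0.3,0,240, 0,0,0,-3.21,-1.17,0,240, 0,0,0,-4.33,-2.5,0,240, 0,0,0,-4.92,-4.13,0,240, 0,0,0,-4.92,-5.87,0,240, 0,0,0,-4.33,-7.5,0,240, 0,0,0,-3.21,-8.83,0,240, 0,0,0,-1.71,-9.7,0,240, 0,0,0,0,-10,0,240, 0,0,0,0,-10,0,240]'
python3 -c "
from g import *
f=look('side');blobs(f,'side');b=look('top');blobs(b,'top')
A=cv2.resize(f['image'][295:365,280:350],(490,490),interpolation=cv2.INTER_CUBIC)
cv2.imwrite('pics/s4.png',A[:,:,::-1])"
```

```text
time_s: 15.3
position: [0.4543, 0.0827, 0.1029]
orientation: [[-0.119, 0.993, 0.001], [0.993, 0.119, -0.0], [-0.0, 0.001, -1.0]]
force: [-0.2, 0.1, 0.0]
opening: 0.0153
finger_force: 25.0
side yel 29 x -37.7 -28.4 y [83.4 88.6 93.6] mean 88.5 px 307.1 325.0
   x -39.0 3 y 88.3 90.8 93.3 z 32.0
   x -36.0 10 y 83.4 89.5 93.6 z 34.0
   x -33.0 9 y 83.6 87.8 91.3 z 34.0
   x -30.0 7 y 83.8 87.1 91.5 z 34.0
side red 66 x -52.7 -40.9 y [ 92.2 109.3 127.8] mean 109.6 px 296.5 334.2
   x -54.0 10 y 94.6 114.8 127.6 z 19.0
   x -51.0 35 y 92.2 110.6 127.8 z 25.0
   x -48.0 18 y 92.5 106.6 123.4 z 27.0
   x -45.0 2 y 97.6 98.8 100.0 z 28.0
   x -42.0 1 y 98.0 98.0 98.0 z 29.0Traceback (most recent call last):
  File "<string>", line 3, in <module>
    f=look('side');blobs(f,'side');b=look('top');blobs(b,'top')
                                                 ~~~~~^^^^^^^^^
  File "g.py", line 10, in blobs
    P=np.array(P)*[1000,1000,1,1,1000]
      ~~~~~~~~~~~^~~~~~~~~~~~~~~~~~~~~
ValueError: operands could not be broadcast together with shapes (0,) (5,)
```

```bash
python3 -c "
from g import *
f=load('side')
A=cv2.resize(f['image'][295:365,280:350],(560,560),interpolation=cv2.INTER_CUBIC)
cv2.imwrite('pics/s4.png',A[:,:,::-1])"
```

```text
(no output)
```

View pics/s4.png

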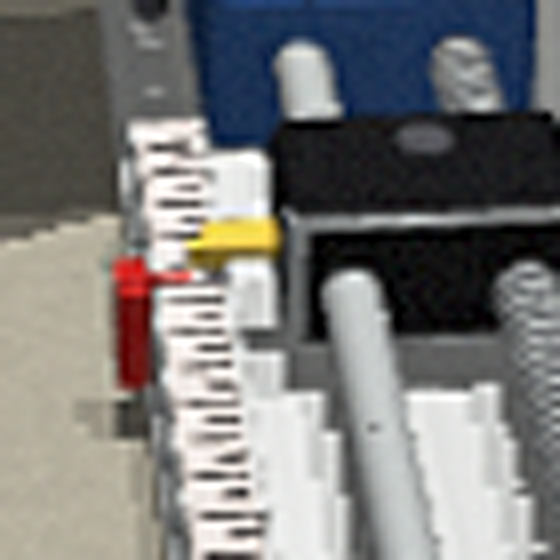

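The yellow pointer's tip is at (188,246) in the crop and the red line's end at (192,276), so the pointer is still a few mm short. The top camera looks straight across the travel direction, so I'll get the gap to sub-pixel from its first, unobstructed frame and check it against the side frames.

```bash
cat > q.py <<'E'
from g import *
def rows(im,f,tag,u0,u1,v0,v1,zc,axis):
    I=im.astype(float);R,G,B=I[...,0],I[...,1],I[...,2]
    for nm,W,t in(('yel',np.minimum(R,G)-B,40),('red',R-np.maximum(G,B),25)):
        W=np.where(W>t,W,0)
        rng=range(v0,v1+1) if axis==0 else range(u0,u1+1)
        for k in rng:
            s=W[k,u0:u1+1] if axis==0 else W[v0:v1+1,k]
            if s.sum()<30: continue
            c=(s*np.arange(len(s))).sum()/s.sum()+(u0 if axis==0 else v0)
            u,v=(c,k) if axis==0 else (k,c)
            p=rayplane(f,u,v,zc)[:2]-O
            print(tag,nm,'u %.1f v %.1f'%(u,v),'x %.1f y %.2f'%(p@n*1000,p@e*1000),'w',int(s.sum()),'n',int((s>0).sum()))
if __name__=='__main__':
    b=load('top');im=cv2.imread('pics/top0.png')[:,:,::-1]
    rows(im,b,'top0',414,442,262,284,.029,0)
    f=load('side');rows(f['image'],f,'side',290,316,315,345,.029,1)
E
python3 q.py
```

```text
top0 yel u 420.8 v 266.0 x -25.5 y 74.27 w 634 n 5
top0 yel u 420.6 v 267.0 x -27.4 y 73.44 w 610 n 4
top0 yel u 420.8 v 268.0 x -29.4 y 73.57 w 606 n 5
top0 yel u 421.0 v 269.0 x -31.4 y 73.79 w 541 n 5
top0 yel u 421.4 v 270.0 x -33.5 y 74.22 w 532 n 4
top0 yel u 421.5 v 271.0 x -35.4 y 74.07 w 568 n 4
top0 yel u 420.9 v 272.0 x -37.3 y 72.58 w 245 n 3
top0 yel u 421.3 v 273.0 x -39.3 y 73.16 w 143 n 2
top0 red u 421.0 v 266.0 x -25.6 y 74.64 w 102 n 3
top0 red u 433.4 v 273.0 x -41.9 y 96.85 w 83 n 2
top0 red u 433.0 v 274.0 x -43.8 y 95.70 w 41 n 1
top0 red u 433.4 v 275.0 x -45.8 y 96.25 w 94 n 2
top0 red u 434.8 v 276.0 x -48.1 y 98.66 w 417 n 5
top0 red u 433.7 v 277.0 x -49.8 y 96.16 w 888 n 7
top0 red u 433.8 v 278.0 x -51.7 y 96.04 w 973 n 8
top0 red u 431.7 v 279.0 x -53.2 y 91.63 w 186 n 4
side yel u 303.0 v 325.0 x -38.7 y 88.16 w 86 n 1
side yel u 304.0 v 325.7 x -37.5 y 90.11 w 289 n 3
side yel u 305.0 v 324.8 x -35.9 y 87.89 w 471 n 5
side yel u 306.0 v 324.6 x -34.4 y 87.38 w 558 n 5
side yel u 307.0 v 324.4 x -33.0 y 87.09 w 586 n 6
side yel u 308.0 v 324.2 x -31.5 
[... 648 characters left out ...]
 red u 300.0 v 329.3 x -43.8 y 98.50 w 154 n 2
side red u 301.0 v 329.3 x -42.4 y 98.53 w 152 n 2
side red u 302.0 v 329.3 x -41.0 y 98.58 w 185 n 2
side red u 303.0 v 329.2 x -39.6 y 98.51 w 152 n 2
side red u 305.0 v 323.5 x -35.6 y 84.60 w 58 n 2
side red u 306.0 v 324.1 x -34.3 y 86.20 w 57 n 2
side red u 307.0 v 325.0 x -33.1 y 88.61 w 35 n 1
side red u 308.0 v 325.0 x -31.7 y 88.73 w 32 n 1
side red u 309.0 v 325.0 x -30.3 y 88.84 w 32 n 1
side red u 310.0 v 324.1 x -28.7 y 86.77 w 60 n 2
side red u 311.0 v 325.0 x -27.5 y 89.07 w 36 n 1
side red u 312.0 v 324.1 x -25.9 y 86.95 w 61 n 2
side red u 313.0 v 324.0 x -24.4 y 86.90 w 104 n 3
side red u 314.0 v 323.5 x -22.9 y 85.60 w 59 n 2
```

```bash
python3 -m handwheel '[0,0,0,0.87,0.08,0,240, 0,0,0,1.71,0.3,0,240, 0,0,0,2.5,0.67,0,240, 0,0,0,3.21,1.17,0,240, 0,0,0,3.83,1.79,0,240, 0,0,0,4.33,2.5,0,240, 0,0,0,4.33,2.5,0,240, 0,0,0,4.33,2.5,0,240]'
python3 - <<'E'
from q import *
f=load('side');print('t0');rows(cv2.imread('pics/side0.png')[:,:,::-1],f,'s0',300,310,312,326,.034,1)
f=look('side');rows(f['image'],f,'s1',298,310,318,340,.034,1)
b=look('top');rows(b['image'],b,'top',414,442,262,284,.029,0)
E
```

```text
time_s: 16.07
position: [0.4744, 0.1278, 0.1027]
orientation: [[-0.115, 0.993, -0.002], [0.993, 0.115, 0.001], [0.001, -0.002, -1.0]]
force: [-2.8, 2.7, 6.9]
opening: 0.0156
finger_force: 25.0
t0
s0 yel u 302.0 v 320.0 x -39.7 y 83.06 w 46 n 1
s0 yel u 303.0 v 318.6 x -38.0 y 79.61 w 251 n 4
s0 yel u 304.0 v 317.3 x -36.3 y 76.32 w 485 n 6
s0 yel u 305.0 v 317.2 x -34.8 y 76.10 w 569 n 6
s0 yel u 306.0 v 317.1 x -33.4 y 75.97 w 580 n 6
s0 yel u 307.0 v 316.6 x -31.9 y 74.80 w 515 n 5
s0 yel u 308.0 v 316.4 x -30.4 y 74.31 w 453 n 4
s0 yel u 309.0 v 316.4 x -28.9 y 74.40 w 445 n 4
s0 yel u 310.0 v 316.4 x -27.5 y 74.51 w 447 n 4
s0 red u 304.0 v 316.9 x -36.2 y 75.26 w 96 n 3
s0 red u 305.0 v 317.0 x -34.8 y 75.65 w 93 n 3
s0 red u 306.0 v 317.0 x -33.4 y 75.70 w 90 n 3
s0 red u 307.0 v 316.5 x -31.8 y 74.55 w 65 n 2
s0 red u 308.0 v 316.5 x -30.4 y 74.71 w 65 n 2
s0 red u 309.0 v 316.5 x -29.0 y 74.74 w 67 n 2
s0 red u 310.0 v 316.5 x -27.6 y 74.85 w 65 n 2
s1 yel u 303.0 v 326.0 x -39.6 y 98.24 w 57 n 1
s1 yel u 304.0 v 327.1 x -38.5 y 101.04 w 338 n 4
s1 yel u 305.0 v 326.2 x -36.9
[... 201 characters left out ...]
.50 w 526 n 5
s1 yel u 310.0 v 325.0 x -29.7 y 96.45 w 521 n 5
s1 red u 298.0 v 333.1 x -47.8 y 114.81 w 903 n 13
s1 red u 299.0 v 329.4 x -45.8 y 106.05 w 155 n 2
s1 red u 300.0 v 329.3 x -44.4 y 105.96 w 151 n 2
s1 red u 301.0 v 329.3 x -43.0 y 106.04 w 155 n 2
s1 red u 302.0 v 329.2 x -41.7 y 106.02 w 185 n 2
s1 red u 303.0 v 328.8 x -40.2 y 105.16 w 163 n 2
s1 red u 304.0 v 329.0 x -38.9 y 105.65 w 53 n 1
s1 red u 305.0 v 324.9 x -36.6 y 95.82 w 56 n 2
s1 red u 306.0 v 325.5 x -35.4 y 97.45 w 59 n 2
s1 red u 307.0 v 325.5 x -34.0 y 97.53 w 53 n 2
s1 red u 308.0 v 325.0 x -32.5 y 96.33 w 52 n 2
s1 red u 309.0 v 325.1 x -31.2 y 96.77 w 60 n 2
s1 red u 310.0 v 325.2 x -29.8 y 96.99 w 63 n 2
```

```bash
python3 -m handwheel '[0,0,0,0.2,0.42,0,240, 0,0,0,0.37,0.79,0,240, 0,0,0,0.5,1.21,0,240, 0,0,0,0.6,1.8,0,240, 0,0,0,0.65,2.4,0,240, 0,0,0,0.65,2.4,0,240, 0,0,0,0.65,2.4,0,240]'
python3 -m handwheel '[0,0,0,0.65,2.4,0,100]' >/dev/null --help 2>/dev/null; python3 -m handwheel '[0,0,0,0,0,0,110, 0,0,0,0,0,0,110, 0,0,0,0,0,0,110, 0,0,0,0,0,0,110, 0,0,0,0,0,-2,110, 0,0,0,0,0,-5,110, 0,0,0,0,0,-8,110, 0,0,0,0,0,-11,110]'
python3 - <<'E'
from h import *
print(rel((.35,-.40,.22),60))
E
```

```text
time_s: 16.75
position: [0.498, 0.1372, 0.1028]
orientation: [[-0.115, 0.993, -0.001], [0.993, 0.115, 0.002], [0.002, -0.001, -1.0]]
force: [-1.0, 3.6, 5.2]
opening: 0.0154
finger_force: 25.0
time_s: 17.42
position: [0.4974, 0.1363, 0.2134]
orientation: [[-0.116, 0.993, -0.002], [0.993, 0.116, -0.0], [-0.0, -0.002, -1.0]]
force: [1.6, 0.4, 0.4]
opening: 0.0487
finger_force: 0.0
('shift cm', [-51.56, -20.84, -0.61], 'rotz', np.float64(36.64), 'yaw now', np.float64(96.64))
```

```bash
python3 -m handwheel '[0,0,35,-52.4,-13.9,0,110, 0,0,35,-52.4,-13.9,0,110, 0,0,35,-52.4,-13.9,0,110, 0,0,35,-52.4,-13.9,0,110, 0,0,35,-52.4,-13.9,0,110, 0,0,35,-52.4,-13.9,0,110, 0,0,35,-52.4,-13.9,0,110, 0,0,35,-52.4,-13.9,0,110, 0,0,35,-52.4,-13.9,0,110, 0,0,35,-52.4,-13.9,0,110, 0,0,35,-52.4,-13.9,0,110, 0,0,35,-52.4,-13.9,0,110]'
python3 - <<'E'
from q import *
f=look('side');rows(f['image'],f,'s',298,311,318,332,.034,1)
b=look('top');rows(b['image'],b,'top',414,442,262,284,.029,0)
A=cv2.resize(f['image'][300:350,285:335],(400,400),interpolation=cv2.INTER_CUBIC)
B=cv2.resize(b['image'][250:290,405:445],(400,400),interpolation=cv2.INTER_CUBIC)
cv2.imwrite('pics/s5.png',np.hstack([A,B])[:,:,::-1])
E
```

```text
time_s: 18.42
position: [0.4252, -0.3603, 0.2126]
orientation: [[0.475, 0.88, -0.001], [0.88, -0.475, -0.0], [-0.0, -0.0, -1.0]]
force: [0.8, 0.1, 0.4]
opening: 0.0497
finger_force: 0.0
top yel u 432.5 v 265.0 x -26.1 y 97.42 w 513 n 4
top yel u 432.5 v 266.0 x -28.1 y 97.17 w 599 n 4
top yel u 432.5 v 267.0 x -30.0 y 96.89 w 585 n 4
top yel u 432.6 v 268.0 x -32.0 y 96.62 w 580 n 4
top yel u 432.6 v 269.0 x -33.9 y 96.40 w 574 n 4
top yel u 433.3 v 270.0 x -36.0 y 97.45 w 527 n 4
top yel u 433.0 v 271.0 x -37.9 y 96.60 w 41 n 1
top yel u 433.0 v 272.0 x -39.9 y 96.30 w 79 n 1
top red u 432.1 v 265.0 x -26.0 y 96.58 w 107 n 3
top red u 433.4 v 273.0 x -41.9 y 96.71 w 90 n 2
top red u 433.4 v 274.0 x -43.9 y 96.52 w 69 n 2
top red u 433.4 v 275.0 x -45.8 y 96.21 w 92 n 2
top red u 434.8 v 276.0 x -48.1 y 98.66 w 418 n 5
top red u 433.7 v 277.0 x -49.8 y 96.13 w 896 n 7
top red u 433.9 v 278.0 x -51.8 y 96.21 w 949 n 7
top red u 431.7 v 279.0 x -53.2 y 91.64 w 186 n 4
```

View pics/s5.png

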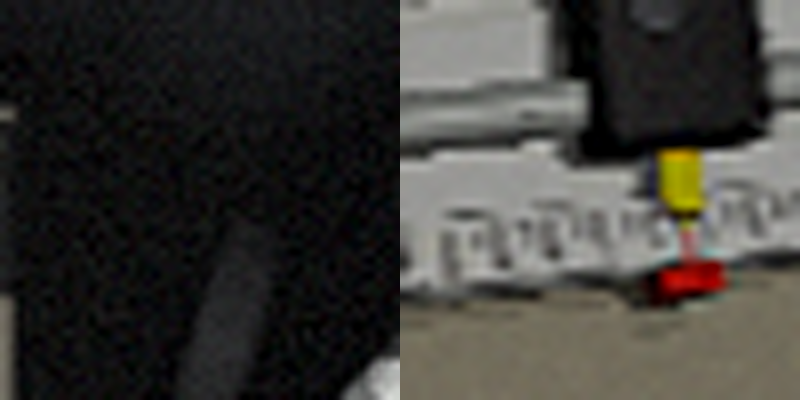

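In the right half (top view), the yellow tip at (685,225) meets the red line at (689,240), so they line up to within a fraction of a mm. The left half (side view) is blocked by the gripper, so I'll clear it and check again.

```bash
python3 -m handwheel '[0,0,0,-5,-2,0,110, 0,0,0,-9,-3.5,0,110, 0,0,0,-13,-5,0,110, 0,0,0,-17,-6.5,0,110, 0,0,0,-21,-8,0,110, 0,0,0,-21,-8,0,110, 0,0,0,-21,-8,0,110]'
python3 - <<'E'
from q import *
fs=[look('side') for _ in range(6)];bs=[look('top') for _ in range(6)]
f,b=fs[0],bs[0]
F=np.mean([x['image'] for x in fs],0);B=np.mean([x['image'] for x in bs],0)
rows(F,f,'s',299,308,318,332,.029,1);rows(B,b,'top',424,442,268,278,.029,0)
w=np.nanmean([cloud(x) for x in bs],0)
for v in range(264,279): print(v,(w[v,430:437,2]*1000).round(0).tolist())
cv2.imwrite('pics/s6.png',np.hstack([cv2.resize(F[305:345,287:327],(400,400),interpolation=cv2.INTER_CUBIC),cv2.resize(F[170:370,250:450],(400,400))])[:,:,::-1])
E
```

```text
time_s: 19.1
position: [0.2507, -0.5081, 0.2122]
orientation: [[0.483, 0.875, -0.003], [0.875, -0.483, -0.001], [-0.002, -0.002, -1.0]]
force: [0.1, -0.4, 0.4]
opening: 0.0498
finger_force: 0.0
s yel u 303.0 v 327.0 x -39.1 y 93.15 w 42 n 1
s yel u 304.0 v 327.9 x -37.9 y 95.40 w 234 n 3
s yel u 305.0 v 327.0 x -36.4 y 93.48 w 297 n 5
s yel u 306.0 v 326.0 x -34.7 y 91.10 w 580 n 6
s yel u 307.0 v 326.1 x -33.4 y 91.24 w 603 n 6
s yel u 308.0 v 325.7 x -31.9 y 90.51 w 522 n 5
s red u 299.0 v 329.4 x -45.1 y 98.61 w 144 n 2
s red u 300.0 v 329.3 x -43.8 y 98.49 w 141 n 2
s red u 301.0 v 329.3 x -42.4 y 98.52 w 142 n 2
s red u 302.0 v 329.2 x -41.0 y 98.55 w 175 n 2
s red u 303.0 v 329.2 x -39.6 y 98.54 w 129 n 2
s red u 304.0 v 329.0 x -38.2 y 98.18 w 39 n 1
s red u 306.0 v 325.9 x -34.7 y 90.83 w 97 n 3
s red u 307.0 v 326.0 x -33.3 y 91.11 w 90 n 3
s red u 308.0 v 326.0 x -31.9 y 91.20 w 93 n 3
top yel u 432.5 v 268.0 x -32.0 y 96.61 w 585 n 4
top yel u 432.6 v 269.0 x -33.9 y 96.42 w 566 n 4
top yel u 433.3 v 270.0 x -36.0 y 97.47 w 529 n 4
top yel u 433.0 v 271.0 x -37.9 y 96.60 w
[... 477 characters left out ...]
35.0, 12.0, 12.0]
267 [33.0, 34.0, 36.0, 36.0, 36.0, 12.0, 12.0]
268 [13.0, 34.0, 36.0, 36.0, 35.0, 12.0, 13.0]
269 [25.0, 36.0, 35.0, 36.0, 36.0, 26.0, 26.0]
270 [28.0, 36.0, 35.0, 34.0, 35.0, 27.0, 27.0]
271 [27.0, 33.0, 34.0, 32.0, 27.0, 27.0, 27.0]
272 [26.0, 27.0, 31.0, 34.0, 27.0, 28.0, 28.0]
273 [26.0, 27.0, 28.0, 30.0, 27.0, 27.0, 27.0]
274 [27.0, 28.0, 28.0, 30.0, 27.0, 27.0, 27.0]
275 [28.0, 27.0, 26.0, 30.0, 26.0, 28.0, 27.0]
276 [26.0, 26.0, 22.0, 31.0, 32.0, 30.0, 30.0]
277 [27.0, 30.0, 31.0, 31.0, 30.0, 30.0, 30.0]
278 [25.0, 31.0, 30.0, 29.0, 30.0, 30.0, 31.0][ WARN:0@10.171] global loadsave.cpp:1063 imwrite_ Unsupported depth image for selected encoder is fallbacked to CV_8U.
```

View pics/s6.png

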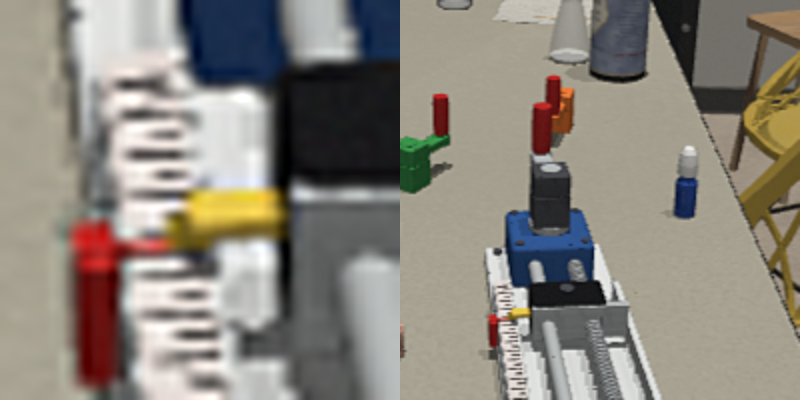

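Run:
```python
from q import *
bs=[look('top') for _ in range(8)];b=bs[0]
B=np.mean([x['image'] for x in bs],0)
yb=np.minimum(B[...,0],B[...,1])-B[...,2]; rb=B[...,0]-B[...,1:].max(-1)
for v in range(266,279): print(v,'Y',yb[v,428:439].round(0).astype(int).tolist(),'R',rb[v,428:439].round(0).astype(int).tolist())
for v,u,z in((268,432.5,.035),(272,433,.032),(272,433,.029),(274,433.4,.0295)):
    p=rayplane(b,u,v,z)[:2]-O;print(v,u,z,p@n*1000,p@e*1000)
import s
f=look('side');w=cloud(f);print('hub top z side',)
t=cloud(b);m=(np.hypot(t[...,0]-.5036,t[...,1]-.088)<.010);print('hub top z',np.nanmedian(t[...,2][m]))
```

```text
266 Y [2, -3, -2, 132, 165, 156, 148, 27, -3, 4, 3] R [-1, -3, 1, 0, -2, 4, 6, 1, -3, -2, -1]
267 Y [4, -3, -10, 126, 160, 148, 146, 28, -4, 4, 3] R [0, -3, -8, -1, 0, 5, 9, 2, -4, -1, 1]
268 Y [4, -4, -7, 125, 159, 149, 148, 24, -10, 2, 3] R [-1, -4, -5, 2, -1, 5, 6, 2, -10, -1, 0]
269 Y [2, -2, -7, 111, 156, 155, 149, 40, -10, 0, 5] R [-1, -2, -7, 14, 8, 2, 8, 3, -10, 0, 0]
270 Y [4, 3, -8, 24, 138, 167, 161, 64, 6, -1, 3] R [0, 0, -7, 10, 3, -1, 2, 5, 2, 0, 0]
271 Y [1, 2, 2, 4, 10, 39, 25, -13, -3, 1, 5] R [0, 0, 7, 9, 11, 14, 11, -13, -3, 0, 1]
272 Y [2, 3, 0, -4, -7, 77, 32, -7, 0, 2, 2] R [0, 0, 0, -4, -7, -4, -5, -7, 0, 0, 1]
273 Y [2, 2, 1, -1, 2, 8, -1, -4, 4, 5, 3] R [0, 0, -1, -2, -4, 58, 34, -4, -1, 0, 0]
274 Y [4, 8, 6, 0, -7, 0, 1, -6, -1, 2, 4] R [-1, 0, 0, -2, -8, 40, 26, -8, -4, -2, -1]
275 Y [5, 8, 2, -3, -12, 4, 3, -18, -13, -6, 1] R [-1, -1, -2, -6, -14, 54, 38, -21, -16, -8, -3]
276 Y [3, 1, -6, 1, 2, 4, 7, 3, 2, 3, -7] R [0, -3, -11, -3, 9, 69, 102, 106, 108, 33, -8]
277 Y [-1, 2, -1, 2, 8, 10, 9, 0, 0, 13, 14] R [-4, 4, 16, 126, 159, 146, 143, 123, 137, 55, -3]
278 Y [5, 6, 0, 1, 10, 8, 7, 2, 1, 10, 10] R [7, 21, 20, 115, 153, 150, 149, 148, 157, 74, -4]
268 432.5 0.035 -32.50047056456819 94.92562355086402
272 433 0.032 -40.13259333249668 95.50342230124917
272 433 0.029 -39.89198607349436 96.29739052861031
274 433.4 0.0295 -43.917025286628046 96.34912766904871
hub top z side
hub top z 0.09871910503732106
```

Sub-pixel, the tip is at column 433.3 and the line at 433.4, both at 29 mm height, so they agree to about 0.2 mm. The hub top is at 98.7 mm against 98 mm expected, so the crank is fully seated. Handing in.

```bash
python3 -c "
from plant import *
print(get_state()['time_s']);print(hand_in())"
```

```text
20.15
the job is handed in; nothing more can be done
None
```

The steel crank is fully seated on the spindle and was wound by its red handle until the yellow pointer met the rider's line, to about 0.2 mm in the top camera; the job was handed in at about 20 s with the gripper clear, and the rider clip's position measured unchanged.

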